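# Load the ring-wax tube jig and seat its locating pin

### The job

Set up the tube jig for the next batch: put the two leftover wax blocks lying on the jig's locating plate into the white parts tray, and stand every wax tube from the bench upright in a bore of its own in the jig. When all that is done, take the locating pin from its lug, slide its tip along the groove of the locating plate until it drops into the unmarked blind hole, push it fully home and let it go. Leave the jar, the spirit lamp and the tape roll where they are.

Things in the scene. Friction and masses are not known exactly. Their poses are not given: they have to be found in the camera images.
- tube_jig: Aluminium tube jig fixed to the bench, 130 mm (its x) by 230 mm (its y), top face 32 mm above the bench. Origin at the bench, x away from the robot at yaw 0, z up. Its back half is a block with five wide bores in a row along y; its front half is a locating plate with one long groove along y; a lug at the left (+y) end of the back half parks the locating pin.
- jig_groove (a point): Middle of the groove floor in the locating plate (35 mm in front of the jig's origin, 28 mm above the bench), axes as the jig's. The groove runs along y: 110 mm long, 22 mm wide, 4 mm deep. Somewhere on the middle line of its black floor, within 28 mm of this point, is one unmarked upright blind hole, 14 mm in diameter, 21 mm deep; its place differs each time and is not told.
- pin_head (a point): Steel locating pin, 92 mm long, upright at the start in the jig's lug: this point is the middle of its dark round head (22 mm diameter, 30 mm high, from 62 to 92 mm above the tip), where it is gripped. z along the pin, up from the tip. Shaft 11 mm in diameter; 80 g. A collar of 20 mm diameter, from 18 to 22 mm above the tip, rests on the lug's top, and rests on the groove floor when the pin is home.
- pin_tip (a point): The lower end of the locating pin, on its axis, 77 mm below the middle of the head. It is tapered: 6 mm across at the end, the full 11 mm from 5 mm up.
- pin_park (a point): Mouth centre of the bore in the jig's lug where the pin is parked, on the jig's top face: 13 mm diameter, 24 mm deep, 53 mm from the nearest tube bore.
- tray_floor (a point): Middle of the inner floor (2 mm above the bench) of the shallow white parts tray, 100 mm (its x) by 160 mm (its y, which points roughly along the robot's x), fixed; walls 2 mm thick, 22 mm high.
- jar: White jar with a screw lid behind the jig, 39 mm diameter, 62 mm high, origin under its middle. To be left alone.
- spirit_lamp: Round spirit lamp behind the jig, 66 mm diameter, 69 mm high, origin under its middle. To be left alone.
- tape_roll: Roll of tape lying flat behind the tubes, 73 mm diameter, 18 mm high, origin under its middle. To be left alone.
- offcut0_center (a point): Centre of a leftover sawn wax block, 42 (its x) x 55 (its y) x 24 mm high, 60 g, lying on the locating plate over the groove at the start.
- offcut1_center (a point): Centre of a leftover sawn wax block, 42 (its x) x 55 (its y) x 24 mm high, 60 g, lying on the locating plate over the groove at the start.
- jig_bore0 (a point): Mouth centre (on the jig's top face) of one of the five tube bores, 33 mm diameter, 22 mm deep, flat floor 10 mm above the bench; 44 mm from the next along the jig's y, 66 mm behind the groove line.
- tube0_center (a point): Centre (half-way up) of a ring-wax tube, 28 mm diameter, 60 mm high, 50 g, z up along it; upright on the bench at the start, 30 mm below this point. May be absent. Seated in a bore its centre is 40 mm above the bench.
- jig_bore1 (a point): Mouth centre (on the jig's top face) of one of the five tube bores, 33 mm diameter, 22 mm deep, flat floor 10 mm above the bench; 44 mm from the next along the jig's y, 66 mm behind the groove line.
- tube1_center (a point): Centre (half-way up) of a ring-wax tube, 28 mm diameter, 60 mm high, 50 g, z up along it; upright on the bench at the start, 30 mm below this point. May be absent. Seated in a bore its centre is 40 mm above the bench.
- jig_bore2 (a point): Mouth centre (on the jig's top face) of one of the five tube bores, 33 mm diameter, 22 mm deep, flat floor 10 mm above the bench; 44 mm from the next along the jig's y, 66 mm behind the groove line.
- tube2_center (a point): Centre (half-way up) of a ring-wax tube, 28 mm diameter, 60 mm high, 50 g, z up along it; upright on the bench at the start, 30 mm below this point. May be absent. Seated in a bore its centre is 40 mm above the bench.
- jig_bore3 (a point): Mouth centre (on the jig's top face) of one of the five tube bores, 33 mm diameter, 22 mm deep, flat floor 10 mm above the bench; 44 mm from the next along the jig's y, 66 mm behind the groove line.
- tube3_center (a point): Centre (half-way up) of a ring-wax tube, 28 mm diameter, 60 mm high, 50 g, z up along it; upright on the bench at the start, 30 mm below this point. May be absent. Seated in a bore its centre is 40 mm above the bench.
- jig_bore4 (a point): Mouth centre (on the jig's top face) of one of the five tube bores, 33 mm diameter, 22 mm deep, flat floor 10 mm above the bench; 44 mm from the next along the jig's y, 66 mm behind the groove line.
- tube4_center (a point): Centre (half-way up) of a ring-wax tube, 28 mm diameter, 60 mm high, 50 g, z up along it; upright on the bench at the start, 30 mm below this point. May be absent. Seated in a bore its centre is 40 mm above the bench.

How it is judged:
By the outcome, as a careful person would: the job done as asked, in the order asked, and still so for the second after the job is handed in, with the robot touching nothing.
Of tube0, tube1, tube2, tube3, tube4 only 3 to 5 are there at a start; the rules pass over those that are not, and their reading is None.
At some moment in a run one of offcut0, offcut1 may be knocked a few centimetres aside while the robot is not near it.
It also fails if it takes over 210 s, if anything falls off the work surface, if the arm or the gripper's body presses on something with over 40 N, if the wrist force passes 120 N, or if a joint passes its speed limit or range.

### The arm

A 7-joint arm with a two-finger parallel gripper is mounted at the origin on a cart in front of the work surface, level with it; the furniture and walls round the work are solid. World frame = base frame: x ahead of the robot, y to its left, z up, the work surface at z = 0. Lengths are in m, angles in rad, forces in N, time in s.
With the tool pointing down it reaches from about 0.425 to 0.875 m from the base axis. Payload 4.7 kg.
Tool frame: the origin (TCP) lies between the finger pads; the fingertips stand 22 mm ahead of it and the grasp point (between the pads) lies 3 mm ahead of it; z points along the fingers, y is the line along which they close (so a half turn about z gives the same grasp; the last joint's range is limited). The gripper opens to 85 mm and grips with 20 to 120 N. Pads are 22 mm wide; open, the fingers measure 114 mm over their backs; the gripper's body (76 mm by 85 mm) begins 54 mm behind the grasp point. The pads swing forward as they close: fully open they stand 13 mm farther back than shut.
Start: joints at [1.326, 0.321, -0.07, 1.45, 0.023, 1.371, -0.057], TCP at [0.166, -0.628, 0.253] pointing down, gripper open.
Joint ranges: [-2.86, 2.86], [-0.3, 2.09], [-1.38, 1.24], [0.06, 2.45], [-1.56, 4.7], [0.09, 2.05], [-2.69, 2.69]. Speed limits (rad/s): [2.57, 2.57, 3.14, 3.14, 3.14, 3.14, 3.14].

### API

Orientations are given as a rotation vector (axis times angle).
In Python, from cell import get_state, cams, env gives the robot as it stands.
- The arm moves only by the tool step_arm, never from a script. Its argument "steps" is a list of rows, each a list of 5 numbers: the opening, from 0 (shut) to 1 (fully open), then the shift along the tool's x, y, z in m, then the turn about the tool's z in rad. In form: [[fingers, tx, ty, tz, roll], ...]. A call has 1 to 10 rows; each row shifts and turns the commanded pose from where the row before left it, along the tool's axes as they then stand; what a row does not reach is not made up. A row lasts 1/10 s, in which the tool goes at most 50 mm and 8.59 degrees, less where a joint would pass 70% of its speed; a pose out of reach is approached as far as the arm can. A call is refused whole if a number of a shift passes 0.05 or a number of a turn 0.15, either way. A call with a gripper value outside its range is refused whole. The fingers move at their own pace and stop on an object; "newtons" is the grip in N (left out, the last holds). Time passes only in rows, so rows that do not move let the fingers close. It gives the time, the measured TCP pose, the force, the opening and the grip force at its end, in the units of the state.
- get_state(): the state, without advancing time (a new reading comes with each control period).
- cams.camera(name): name is "scene" or "side" or "wrist"; returns (picture, depth): 400x640x3 uint8, blue, green, red; 400x640 float32, m along the optical axis (not along the pixel's ray), 0 where there is no reading.
- cams.camera_params(name): a dict with "fx", "fy", "cx", "cy" (pixels), "dist" ([k1, k2, p1, p2, k3] as OpenCV has them; the pictures are not rectified), "R" (3x3) and "t" (3): a world point X has camera coordinates R X + t; the wrist camera has in their place "tool_from_camera" (4x4, takes a point from camera to tool coordinates, whose origin is the TCP and whose axes are the flange's). Camera axes: x right, y down, z forward; pixel columns grow to the right and rows downward; lengths in m; the calibration is good to about 2 mm. A picture is of the moment at which its call begins: read the wrist's pose just before it. camera_params takes no time and is no camera call.
- env.sign_off(): hands the job in; it is judged then, once.
Trained networks look in the newest picture that a camera, given by its name, has taken for a name from the list of things; names that differ only in an ending like _2 or _b are one class to them, and where a whole thing is asked for, a point or a joint stands for the part that bears it (a point fixed in the world has none). Each returns a list of dicts, best first, with "conf" (0 to 1); they miss things now and then, are a little off and sometimes report something else, mostly with a low value. They report only what shows in the picture. A call takes as long as a camera call.
- cams.masks_of(camera, label): "pixels" (400x640 bool, what is visible of it) and "box" ([left, top, right, bottom] in pixels, round what is visible of it).
The state is a dict: "time_s": time; "joint_positions": joint angles; "qd": joint speeds; "tau": joint torques, N m; "ee_pos": TCP position; "ee_rot": TCP orientation; "contact_force": force on the tool from outside, world axes, zero at the start; "moment": the same for the moment, N m; "gripper_width": finger opening in m; "finger_force": force on a finger pad.
Only numpy, scipy, OpenCV 4.12 (cv2) and the standard library are available. Lean on these libraries where they do the work, as an engineer would, in place of code of your own. Each camera call takes 0.05 s, during which the arm holds its last target. There are 200 camera calls.

## Working session

There is one attempt and no reset: what is moved stays moved. The work goes in short steps, Python scripts to look and compute and a tool call to move; the robot and the scene stay as the last step left them, time stands still between calls to the robot, and variables do not carry over. Pictures are saved under pics/ and viewed, at most 14 in all, crops included, and the job is handed in when it is done.

Besides the shell and the picture viewer there is one more tool, called after "Emit:" by a JSON object that holds its "op" and its "data", one argument or row to a line. step_arm: Moves the arm, as the interface text tells. Its arguments: {"type":"object","properties":{"steps":{"type":"array","items":{"type":"array","items":{"type":"number"}}},"newtons":{"type":"number"}},"required":["steps"]}

```bash
mkdir -p pics; ls; cat > h.py <<'E'
import numpy as np, cv2
from cell import get_state, cams, env
from scipy.spatial.transform import Rotation as Rn
def shot(n):
    s=get_state(); im,d=cams.camera(n); return s,im,d
def pose(n,s):
    p=cams.camera_params(n)
    if n=='wrist':
        T=np.eye(4);T[:3,:3]=Rn.from_rotvec(s['ee_rot']).as_matrix();T[:3,3]=s['ee_pos']
        return p,T@np.array(p['tool_from_camera'])
    T=np.eye(4);R=np.array(p['R']);T[:3,:3]=R.T;T[:3,3]=-R.T@np.array(p['t']);return p,T
def world(n,s,d,uv):
    p,T=pose(n,s);uv=np.asarray(uv,float).reshape(-1,2)
    K=np.array([[p['fx'],0,p['cx']],[0,p['fy'],p['cy']],[0,0,1]])
    xy=cv2.undistortPoints(uv.reshape(-1,1,2),K,np.array(p['dist'])).reshape(-1,2)
    z=d[uv[:,1].astype(int),uv[:,0].astype(int)]
    P=np.c_[xy*z[:,None],z]; ok=z>0
    return (P@T[:3,:3].T+T[:3,3])[ok]
def cloud(n,s,d,mask):
    v,u=np.nonzero(mask); return world(n,s,d,np.c_[u,v])
E
python3 - <<'E'
from h import *
print(get_state())
for n in ['scene','side']:
    s,im,d=shot(n); cv2.imwrite(f'pics/{n}0.png',im)
    for l in ['tube_jig','pin_head','tray_floor','jar','spirit_lamp','tape_roll','offcut0_center','tube0_center','jig_bore0']:
        for m in cams.masks_of(n,l)[:6]:
            P=cloud(n,s,d,m['pixels'])
            if len(P)<5: continue
            zt=np.percentile(P[:,2],95); T=P[P[:,2]>zt-.006]
            print(n,l,round(m['conf'],2),np.round(m['box']),'top',T.mean(0).round(3),'min',P.min(0).round(3),'max',P.max(0).round(3))
E
```

```text
pics
{'time_s': 0.0, 'joint_positions': array([ 1.32607276,  0.32182081, -0.07008001,  1.45169668,  0.02256509,
        1.37081146, -0.05692711]), 'qd': array([-5.90514102e-04, -1.46516036e-03, -1.30728638e-03,  4.13994173e-04,
        6.31600405e-04,  8.63095057e-04,  9.58002998e-05]), 'tau': array([-5.33578204e-04, -4.93584788e+01, -3.82069219e-01, -3.14341593e+01,
        1.31311899e-02,  1.12632086e-02,  2.14127630e-05]), 'ee_pos': array([ 0.16619475, -0.6278656 ,  0.25221396]), 'ee_rot': array([-3.11341654e+00, -4.05165329e-01,  5.00460794e-04]), 'contact_force': array([-1.00975807,  0.7377475 ,  0.39988886]), 'moment': array([0.00838724, 0.00184292, 0.02290694]), 'finger_force': 0.0, 'gripper_width': 0.08548161060992092}
scene tube_jig 0.88 [247. 186. 374. 259.] top [ 0.544 -0.026  0.031] min [ 0.475 -0.189 -0.002] max [0.614 0.112 0.057]
scene pin_head 0.8 [246. 204. 261. 229.] top [0.573 0.091 0.105] min [0.565 0.081 0.031] max [0.59  0.1   0.108]
scene pin_head 0.64 [245. 183. 373. 258.] top [ 0.544 -0.026  0.031] min [ 0.475 -0.175 -0.003] max [0.644 0.112 0.057]
scene tray
[... 1715 characters left out ...]
 top [ 0.554 -0.062  0.034] min [ 0.48  -0.234 -0.   ] max [0.618 0.122 0.062]
side spirit_lamp 0.78 [360. 209. 382. 234.] top [ 0.7   -0.108  0.057] min [ 0.668 -0.136  0.005] max [ 0.729 -0.088  0.066]
side tape_roll 0.67 [357. 276. 390. 303.] top [ 0.655 -0.346  0.02 ] min [ 0.619 -0.381  0.   ] max [ 0.691 -0.307  0.024]
side offcut0_center 0.65 [298. 212. 315. 229.] top [ 0.511 -0.12   0.058] min [ 0.485 -0.149  0.031] max [ 0.534 -0.055  0.061]
side tube0_center 0.54 [311. 243. 320. 269.] top [ 0.522 -0.25   0.061] min [ 0.509 -0.263  0.002] max [ 0.535 -0.234  0.064]
side jig_bore0 0.75 [291. 184. 345. 246.] top [ 0.552 -0.058  0.034] min [ 0.476 -0.234 -0.001] max [0.619 0.143 0.062]
```

```bash
python3 - <<'E'
import cv2,numpy as np
a=cv2.imread('pics/scene0.png')[140:340,170:490];a=cv2.resize(a,(800,500),interpolation=cv2.INTER_CUBIC)
cv2.imwrite('pics/s0c.png',a)
E
python3 - <<'E'
# top-view blobs between heights from scene & side depth
from h import *
for n in ['scene','side']:
    s,im,d=shot(n)
    v,u=np.nonzero(d>0); P=world(n,s,d,np.c_[u,v])
    for lo,hi in [(.05,.066),(.095,.115)]:
        k=(P[:,2]>lo)&(P[:,2]<hi)&(P[:,0]>.35)&(P[:,0]<.85)&(abs(P[:,1])<.5)
        g=np.zeros((500,1000),np.uint8); Q=P[k]
        g[((Q[:,0]-.35)*1000).astype(int),((Q[:,1]+.5)*1000).astype(int)]=255
        g=cv2.dilate(g,np.ones((7,7)))
        m,l,st,c=cv2.connectedComponentsWithStats(g)
        for i in range(1,m):
            q=Q[l[((Q[:,0]-.35)*1000).astype(int),((Q[:,1]+.5)*1000).astype(int)]==i]
            if len(q)>8: print(n,lo,len(q),q.min(0).round(3),q.max(0).round(3),((q.min(0)+q.max(0))/2).round(3))
E
```

```text
scene 0.05 106 [ 0.413 -0.254  0.05 ] [ 0.443 -0.227  0.061] [ 0.428 -0.241  0.056]
scene 0.05 92 [ 0.45  -0.397  0.05 ] [ 0.478 -0.368  0.063] [ 0.464 -0.382  0.056]
scene 0.05 326 [ 0.486 -0.146  0.05 ] [ 0.534 -0.088  0.059] [ 0.51  -0.117  0.054]
scene 0.05 362 [ 0.486 -0.028  0.05 ] [0.535 0.031 0.059] [0.51  0.001 0.054]
scene 0.05 92 [ 0.507 -0.259  0.051] [ 0.534 -0.231  0.062] [ 0.521 -0.245  0.057]
scene 0.05 84 [ 0.546 -0.389  0.05 ] [ 0.576 -0.36   0.063] [ 0.561 -0.375  0.057]
scene 0.05 26 [0.57  0.085 0.05 ] [0.578 0.096 0.065] [0.574 0.091 0.058]
scene 0.05 86 [ 0.58  -0.274  0.05 ] [ 0.61  -0.246  0.063] [ 0.595 -0.26   0.057]
scene 0.05 167 [0.681 0.046 0.05 ] [0.72  0.084 0.065] [0.701 0.065 0.057]
scene 0.05 58 [ 0.684 -0.115  0.05 ] [ 0.712 -0.089  0.064] [ 0.698 -0.102  0.057]
scene 0.05 14 [ 0.754 -0.002  0.051] [0.762 0.01  0.064] [0.758 0.004 0.057]
scene 0.05 18 [0.763 0.017 0.05 ] [0.795 0.028 0.064] [0.779 0.022 0.057]
scene 0.05 26 [ 0.84  -0.423  0.05 ] [ 0.849 -0.397  0.06 ] [ 0.844 -0.41   0.055]
scene 0.095 85 [0.564 0.08  0.095] [0.586 0.101 0.108] [
[... 588 characters left out ...]
side 0.05 17 [0.572 0.081 0.051] [0.583 0.092 0.066] [0.577 0.087 0.058]
side 0.05 98 [ 0.582 -0.278  0.05 ] [ 0.608 -0.25   0.064] [ 0.595 -0.264  0.057]
side 0.05 86 [0.682 0.044 0.05 ] [0.719 0.079 0.066] [0.701 0.062 0.058]
side 0.05 54 [ 0.688 -0.116  0.05 ] [ 0.714 -0.092  0.065] [ 0.701 -0.104  0.057]
side 0.05 140 [ 0.756 -0.023  0.05 ] [0.85  0.01  0.066] [ 0.803 -0.007  0.058]
side 0.05 35 [ 0.845 -0.427  0.051] [ 0.85  -0.407  0.063] [ 0.847 -0.417  0.057]
side 0.095 42 [0.567 0.077 0.095] [0.587 0.104 0.11 ] [0.577 0.091 0.103]
side 0.095 14 [0.732 0.014 0.097] [0.74  0.021 0.115] [0.736 0.018 0.106]
side 0.095 186 [ 0.754 -0.023  0.095] [0.85  0.015 0.115] [ 0.802 -0.004  0.105]
```

View pics/s0c.png

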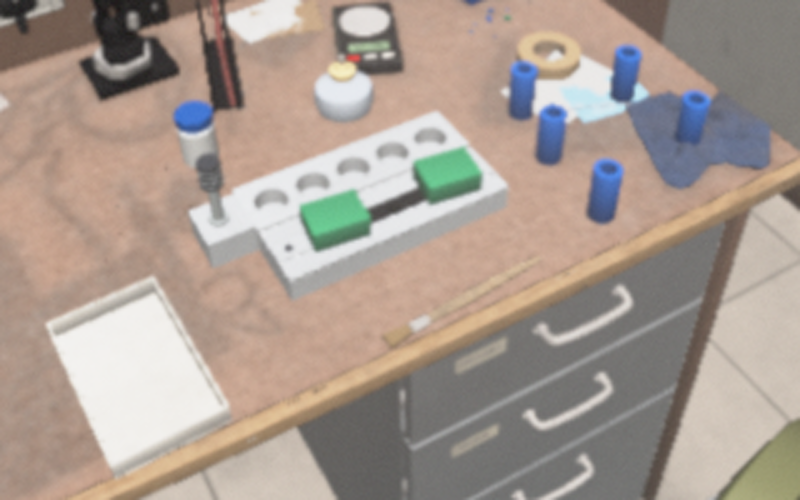

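The picture shows five blue tubes at the right (crop px ~(605,190), (550,135), (690,115), (522,90), (625,72)). The two green blocks lie on the plate at (335,218) and (448,175), the pin is at (210,190) and the tray at lower left. Moving over the jig for a wrist view.

Emit:
{"op": "step_arm", "data": {
  "steps": [
    [1, 0, 0, 0, -0.1458],
    [1, 0, 0, 0, -0.1458],
    [1, 0, 0, 0, -0.1458],
    [1, 0, 0, 0, -0.1458],
    [1, 0, 0, 0, -0.1458],
    [1, 0, 0, 0, -0.1458],
    [1, 0, 0, 0, -0.1458],
    [1, 0, 0, 0, -0.1458],
    [1, 0, 0, 0, -0.1458],
    [1, 0, 0, 0, 0]
  ],
  "newtons": 40
}}

```text
time_s: 2.1
ee_pos: [0.1663, -0.6284, 0.2534]
ee_rot: [2.221, 2.222, 0.0]
contact_force: [-0.1, 0.2, -0.5]
gripper_width: 0.0854
finger_force: 0.0
```

Emit:
{"op": "step_arm", "data": {
  "steps": [
    [1, 0.029, 0.0167, -0.002, 0],
    [1, 0.029, 0.0167, -0.002, 0],
    [1, 0.029, 0.0167, -0.002, 0],
    [1, 0.029, 0.0167, -0.002, 0],
    [1, 0.029, 0.0167, -0.002, 0],
    [1, 0.029, 0.0167, -0.002, 0],
    [1, 0.029, 0.0167, -0.002, 0],
    [1, 0.029, 0.0167, -0.002, 0],
    [1, 0.029, 0.0167, -0.002, 0],
    [1, 0.029, 0.0167, -0.002, 0]
  ]
}}

```text
time_s: 3.1
ee_pos: [0.3338, -0.3371, 0.2736]
ee_rot: [2.225, 2.217, -0.0]
contact_force: [0.6, -0.5, -1.1]
gripper_width: 0.0853
finger_force: 0.0
```

Emit:
{"op": "step_arm", "data": {
  "steps": [
    [1, 0.029, 0.0167, -0.002, 0],
    [1, 0.029, 0.0167, -0.002, 0],
    [1, 0.029, 0.0167, -0.002, 0],
    [1, 0.029, 0.0167, -0.002, 0],
    [1, 0.029, 0.0167, -0.002, 0],
    [1, 0.029, 0.0167, -0.002, 0],
    [1, 0.029, 0.0167, -0.002, 0],
    [1, 0.029, 0.0167, -0.002, 0],
    [1, 0.029, 0.0167, -0.002, 0],
    [1, 0, 0, 0, 0]
  ]
}}

```text
time_s: 4.1
ee_pos: [0.4854, -0.0719, 0.2921]
ee_rot: [2.216, 2.227, 0.005]
contact_force: [0.3, 0.1, 0.9]
gripper_width: 0.0853
finger_force: 0.0
```

```bash
python3 - <<'E'
from h import *
s,im,d=shot('wrist'); cv2.imwrite('pics/w1.png',im); np.savez('w1.npz',d=d,p=s['ee_pos'],r=s['ee_rot'])
print(s['ee_pos'],s['ee_rot'],s['joint_positions'].round(2))
print(pose('wrist',s)[1].round(3))
for l in ['jig_groove','tube_jig','pin_head','tray_floor','offcut0_center','tube0_center','jig_bore0']:
  for m in cams.masks_of('wrist',l)[:5]:
    P=cloud('wrist',s,d,m['pixels'])
    if len(P)>5: print(l,round(m['conf'],2),np.round(m['box']),np.median(P,0).round(3),P.min(0).round(3),P.max(0).round(3))
E
```

```text
[ 0.48538561 -0.07189313  0.29212363] [2.21575344 2.22654578 0.00482138] [ 0.94 -0.01 -0.83  1.75 -0.01  1.4   0.12]
[[ 1.     0.004  0.003  0.483]
 [ 0.004 -0.964 -0.267 -0.005]
 [ 0.002  0.267 -0.964  0.413]
 [ 0.     0.     0.     1.   ]]
jig_groove 0.64 [317.   0. 444. 245.] [ 0.557 -0.034  0.032] [ 0.476 -0.181 -0.003] [0.621 0.104 0.083]
tube_jig 0.97 [317.   0. 441. 243.] [ 0.557 -0.034  0.032] [ 0.478 -0.181 -0.003] [0.62  0.104 0.083]
pin_head 0.82 [406.   2. 436.  18.] [0.572 0.084 0.047] [0.566 0.078 0.032] [0.586 0.097 0.102]
tray_floor 0.71 [321. 178. 364. 236.] [ 0.509 -0.113  0.056] [ 0.487 -0.145  0.034] [ 0.532 -0.087  0.058]
offcut0_center 0.74 [320. 178. 365. 236.] [ 0.51  -0.114  0.056] [ 0.487 -0.155  0.027] [ 0.532 -0.087  0.058]
offcut0_center 0.45 [407.   1. 439.  20.] [0.572 0.083 0.045] [0.566 0.078 0.031] [0.6   0.096 0.103]
tube0_center 0.41 [315.   0. 440. 249.] [ 0.557 -0.035  0.032] [ 0.477 -0.182 -0.002] [0.62  0.102 0.083]
jig_bore0 0.64 [316.   0. 443. 246.] [ 0.557 -0.035  0.032] [ 0.478 -0.181 -0.002] [0.618 0.105 0.056]
```

View pics/w1.png

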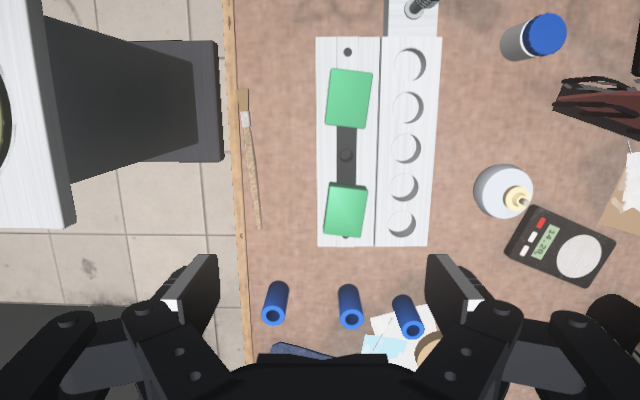

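The wrist view shows the jig with its bores at px (412,65), (408,108), (406,149), (404,187) and (401,222). The blocks are at (349,98) and (345,210), and there is a round dark patch in the groove at (346,156), possibly the hole. I'll measure the bores, the blocks and that patch.

```bash
python3 - <<'E'
from h import *
z=np.load('w1.npz'); s=dict(ee_pos=z['p'],ee_rot=z['r']); d=z['d']
p,T=pose('wrist',s)
im=cv2.imread('pics/w1.png')
# rectify to top-view plane z=0.032, 1px=0.5mm ; col = y-, row = x-
K=np.array([[p['fx'],0,p['cx']],[0,p['fy'],p['cy']],[0,0,1]])
Ti=np.linalg.inv(T)
def ortho(h,x0=.46,x1=.64,y0=-.17,y1=.13,r=2000):
    X=np.arange(x1,x0,-1/r);Y=np.arange(y1,y0,-1/r)
    gx,gy=np.meshgrid(X,Y,indexing='ij');P=np.stack([gx,gy,np.full_like(gx,h)],-1).reshape(-1,3)
    q,_=cv2.projectPoints(P,cv2.Rodrigues(Ti[:3,:3])[0],Ti[:3,3],K,np.array(p['dist']))
    q=q.reshape(gx.shape+(2,)).astype(np.float32)
    return cv2.remap(im,q[...,0],q[...,1],cv2.INTER_LINEAR)
o=ortho(.032); o=cv2.resize(o,None,fx=1.25,fy=1.25); cv2.imwrite('pics/o1.png',o); print(o.shape)
P=world('wrist',s,d,np.argwhere(d>0)[:,::-1])
k=(P[:,2]>.056-.004)&(P[:,2]<.062)&(P[:,0]>.47)&(P[:,0]<.55)
for lo,hi in [(-.16,-.07),(-.05,.05)]:
    q=P[k&(P[:,1]>lo)&(P[:,1]<hi)]; print(cv2.minAreaRect(q[:,:2].astype(np.float32)*1000),q[:,2].mean())
k=(abs(P[:,2]-.032)<.004)&(P[:,0]>.46)&(P[:,0]<.64)&(P[:,1]>-.18)&(P[:,1]<.08)
print('jig',cv2.minAreaRect(P[k][:,:2].astype(np.float32)*1000))
E
```

```text
(450, 751, 3)
((509.7803649902344, -117.0977783203125), (55.27155303955078, 41.14666748046875), 83.17569732666016) 0.05577809892125097
((509.957763671875, 0.4500408172607422), (55.887290954589844, 42.30412292480469), 83.62438201904297) 0.0558328677077319
jig ((543.7276611328125, -43.85448455810547), (130.3018798828125, 247.37326049804688), 0.5652860999107361)
```

View pics/o1.png

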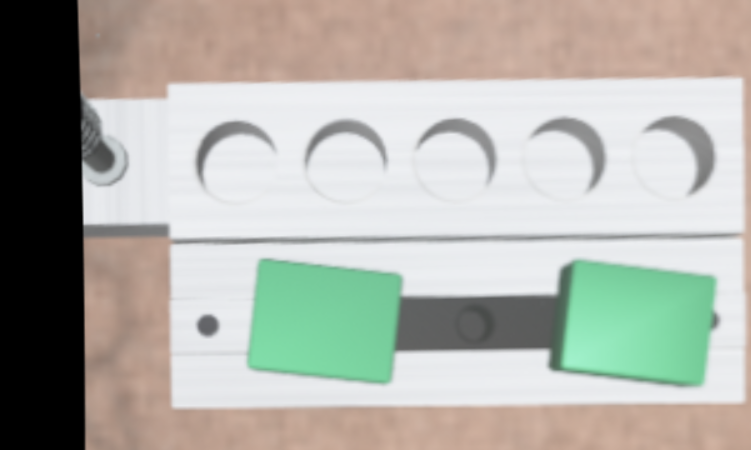

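Emit:
{"op": "step_arm", "data": {
  "steps": [
    [1, 0.0145, 0.005, 0.02, 0],
    [1, 0.0145, 0.005, 0.03, 0],
    [1, 0.0145, 0.005, 0.03, 0],
    [1, 0.0145, 0.005, 0.03, 0],
    [1, 0.0145, 0.005, 0.03, 0],
    [1, 0, 0, 0.025, 0.06],
    [1, 0, 0, 0.02, 0.06],
    [1, 0, 0, 0.01, 0],
    [1, 0, 0, 0, 0],
    [1, 0, 0, 0, 0]
  ]
}}

```text
time_s: 5.5
ee_pos: [0.509, -0.0051, 0.097]
ee_rot: [2.35, 2.084, 0.001]
contact_force: [-0.2, 0.7, -0.4]
gripper_width: 0.0852
finger_force: 0.0
```

```bash
python3 - <<'E'
from h import *
s=get_state(); print(s['ee_pos'],s['contact_force'],Rn.from_rotvec(s['ee_rot']).as_matrix().round(3).tolist())
s,im,d=shot('scene')
m=cams.masks_of('scene','tray_floor')[0]
P=cloud('scene',s,d,m['pixels']); 
for lo,hi in[(-.003,.007),(.015,.03)]:
  q=P[(P[:,2]>lo)&(P[:,2]<hi)]; print(cv2.minAreaRect(q[:,:2].astype(np.float32)*1000))
E
```

```text
[ 0.50904074 -0.00510109  0.09702625] [-0.21931826  0.7284182  -0.40240359] [[0.119, 0.993, 0.001], [0.993, -0.119, -0.0], [-0.0, 0.001, -1.0]]
((478.289306640625, 209.81192016601562), (184.73565673828125, 104.46920013427734), 3.4334516525268555)
((466.8167724609375, 210.935791015625), (164.24246215820312, 99.4813003540039), 3.035559892654419)
```

Emit:
{"op": "step_arm", "data": {
  "steps": [
    [1, 0.005, 0, 0.015, 0],
    [1, 0, 0, 0.012, 0],
    [1, 0, 0, 0.009, 0],
    [1, 0, 0, 0.003, 0],
    [1, 0, 0, 0, 0],
    [0.2, 0, 0, 0, 0],
    [0.2, 0, 0, 0, 0],
    [0.2, 0, 0, 0, 0],
    [0.2, 0, 0, 0, 0],
    [0.2, 0, 0, 0, 0]
  ],
  "newtons": 40
}}

```text
time_s: 6.6
ee_pos: [0.5097, 0.0001, 0.0579]
ee_rot: [2.35, 2.084, 0.001]
contact_force: [-0.0, -0.1, 4.0]
gripper_width: 0.0412
finger_force: 42.0
```

Emit:
{"op": "step_arm", "data": {
  "steps": [
    [0.2, 0, 0, -0.015, 0],
    [0.2, 0, 0, -0.02, -0.057],
    [0.2, 0, 0, -0.025, -0.057],
    [0.2, 0, 0, -0.025, -0.057],
    [0.2, 0.035, -0.011, 0, 0],
    [0.2, 0.035, -0.011, 0, 0],
    [0.2, 0.035, -0.011, 0, 0],
    [0.2, 0.035, -0.011, 0, 0],
    [0.2, 0.035, -0.011, 0, 0],
    [0.2, 0.0368, -0.012, 0, 0]
  ]
}}

```text
time_s: 7.6
ee_pos: [0.4307, 0.2092, 0.143]
ee_rot: [2.164, 2.276, -0.0]
contact_force: [0.5, -0.0, -1.1]
gripper_width: 0.0413
finger_force: 41.6
```

Emit:
{"op": "step_arm", "data": {
  "steps": [
    [0.2, 0, 0, 0, 0],
    [0.2, 0, 0, 0, 0]
  ]
}}

```text
time_s: 7.8
ee_pos: [0.4309, 0.209, 0.1428]
ee_rot: [2.16, 2.28, -0.0]
contact_force: [-0.0, -0.7, -1.0]
gripper_width: 0.0409
finger_force: 41.6
```

Emit:
{"op": "step_arm", "data": {
  "steps": [
    [0.2, 0, 0.003, 0.04, 0],
    [0.2, 0, 0, 0.035, 0],
    [0.2, 0, 0, 0.025, 0],
    [0.2, 0, 0, 0.012, 0],
    [0.2, 0, 0, 0, 0],
    [0.6, 0, 0, 0, 0],
    [0.6, 0, 0, 0, 0],
    [0.6, 0, 0, 0, 0],
    [0.6, 0, 0, -0.02, 0],
    [0.6, 0, 0, -0.03, 0]
  ]
}}

```text
time_s: 8.8
ee_pos: [0.4333, 0.2078, 0.0801]
ee_rot: [-2.163, -2.277, 0.004]
contact_force: [1.1, -0.6, 0.1]
gripper_width: 0.0509
finger_force: 0.0
```

Emit:
{"op": "step_arm", "data": {
  "steps": [
    [0.9, 0, 0, -0.04, 0],
    [0.9, -0.03, 0.012, -0.02, 0.05],
    [1, -0.045, 0.012, 0, 0.06],
    [1, -0.045, 0.012, 0, 0.06],
    [1, -0.045, 0.012, 0, 0],
    [1, -0.045, 0.012, 0, 0],
    [1, -0.045, 0.012, 0, 0],
    [1, 0, 0, 0, 0]
  ]
}}

```text
time_s: 9.6
ee_pos: [0.4894, -0.0578, 0.1406]
ee_rot: [2.359, 2.071, -0.002]
contact_force: [0.4, 0.6, -0.6]
gripper_width: 0.0853
finger_force: 0.0
```

```bash
cat > look.py <<'E'
from h import *
s,im,d=shot('scene')
v,u=np.nonzero(d>0);P=world('scene',s,d,np.c_[u,v])
k=(P[:,2]>.048)&(P[:,2]<.061)&(P[:,0]>.47)&(P[:,0]<.55)&(P[:,1]>-.2)&(P[:,1]<.06)
if k.sum()>20: print('block',k.sum(),cv2.minAreaRect(P[k][:,:2].astype(np.float32)*1000))
k=(P[:,2]>.018)&(P[:,2]<.031)&(P[:,0]>.39)&(P[:,0]<.54)&(P[:,1]>.17)&(P[:,1]<.25)
if k.sum()>20: print('tray',k.sum(),P[k].min(0).round(3),P[k].max(0).round(3))
s=get_state();print(s['ee_pos'],Rn.from_rotvec(s['ee_rot']).as_matrix()[:2,:2].round(3).tolist())
E
python3 look.py
```

```text
block 273 ((508.97271728515625, -117.02450561523438), (55.4477424621582, 44.72587585449219), 84.07504272460938)
tray 540 [0.39  0.17  0.018] [0.455 0.238 0.029]
[ 0.48920612 -0.05373192  0.14062585] [[0.126, 0.992], [0.992, -0.126]]
```

Emit:
{"op": "step_arm", "data": {
  "steps": [
    [1, -0.029, 0.014, 0.01, 0],
    [1, -0.03, 0.0145, 0.02, 0],
    [1, 0, 0, 0.02, 0],
    [1, 0, 0, 0.015, 0],
    [1, 0, 0, 0.01, 0],
    [1, 0, 0, 0.005, 0],
    [0.2, 0, 0, 0, 0],
    [0.2, 0, 0, 0, 0],
    [0.2, 0, 0, 0, 0],
    [0.2, 0, 0, 0, 0]
  ]
}}

```text
time_s: 10.65
ee_pos: [0.5112, -0.1118, 0.0613]
ee_rot: [2.348, 2.085, 0.001]
contact_force: [-0.7, 0.7, 5.5]
gripper_width: 0.041
finger_force: 42.1
```

Emit:
{"op": "step_arm", "data": {
  "steps": [
    [0.2, 0, 0, 0, 0],
    [0.2, 0, 0, 0, 0]
  ]
}}

```text
time_s: 10.85
ee_pos: [0.5112, -0.1119, 0.0613]
ee_rot: [2.348, 2.085, 0.001]
contact_force: [-0.3, 0.8, 6.2]
gripper_width: 0.0412
finger_force: 42.3
```

Emit:
{"op": "step_arm", "data": {
  "steps": [
    [0.2, 0, 0, -0.015, 0],
    [0.2, 0, 0, -0.02, -0.057],
    [0.2, 0, 0, -0.025, -0.057],
    [0.2, 0, 0, -0.025, -0.057],
    [0.2, 0.036, 0.001, 0, 0],
    [0.2, 0.036, 0.001, 0, 0],
    [0.2, 0.036, 0.001, 0, 0],
    [0.2, 0.036, 0.001, 0, 0],
    [0.2, 0.036, 0.001, 0, 0],
    [0.2, 0.036, 0.001, 0, 0]
  ]
}}

```text
time_s: 11.85
ee_pos: [0.5047, 0.1053, 0.146]
ee_rot: [2.162, 2.278, -0.0]
contact_force: [1.1, -0.2, -0.4]
gripper_width: 0.041
finger_force: 41.6
```

Emit:
{"op": "step_arm", "data": {
  "steps": [
    [0.2, 0.036, 0.001, 0, 0],
    [0.2, 0.036, 0.001, 0, 0],
    [0.2, 0.036, 0.001, 0, 0],
    [0.2, 0, 0, 0, 0],
    [0.2, 0, 0, 0, 0]
  ]
}}

```text
time_s: 12.35
ee_pos: [0.5019, 0.2131, 0.1457]
ee_rot: [2.16, 2.281, -0.0]
contact_force: [0.7, -0.2, -0.7]
gripper_width: 0.0412
finger_force: 41.5
```

Emit:
{"op": "step_arm", "data": {
  "steps": [
    [0.2, 0, 0.002, 0.04, 0],
    [0.2, 0, 0, 0.035, 0],
    [0.2, 0, 0, 0.025, 0],
    [0.2, 0, 0, 0.012, 0],
    [0.2, 0, 0, 0, 0],
    [0.6, 0, 0, 0, 0],
    [0.6, 0, 0, 0, 0],
    [0.6, 0, 0, 0, 0],
    [0.6, 0, 0, -0.02, 0],
    [0.6, 0, 0, -0.03, 0]
  ]
}}

```text
time_s: 13.35
ee_pos: [0.5033, 0.2116, 0.0828]
ee_rot: [-2.162, -2.278, 0.004]
contact_force: [0.9, 0.2, 0.3]
gripper_width: 0.0514
finger_force: 0.0
```

Emit:
{"op": "step_arm", "data": {
  "steps": [
    [0.6, 0, 0, -0.04, 0],
    [0.6, -0.03, 0, -0.04, 0.026],
    [0.6, -0.045, 0, -0.04, 0.026],
    [0.6, -0.045, 0, 0, 0],
    [0.6, -0.045, 0, 0, 0],
    [0.6, -0.045, 0, 0, 0],
    [0.6, -0.045, 0, 0, 0],
    [0.6, -0.045, 0, 0, 0],
    [0.6, -0.045, 0, 0, 0],
    [0.6, -0.045, 0, 0, 0]
  ]
}}

```text
time_s: 14.35
ee_pos: [0.5068, -0.172, 0.1973]
ee_rot: [2.22, 2.22, -0.001]
contact_force: [0.8, 1.0, -0.3]
gripper_width: 0.0513
finger_force: 0.0
```

```bash
python3 look.py; python3 - <<'E'
from h import *
s,im,d=shot('wrist')
P=world('wrist',s,d,np.argwhere(d>0)[:,::-1])
k=(P[:,2]>.055)&(P[:,2]<.065)&(P[:,1]<-.17)&(P[:,0]>.38)&(P[:,0]<.65)
q=P[k]; g=np.zeros((500,1000),np.uint8); ix=((q[:,0]-.35)*1000).astype(int),((q[:,1]+.5)*1000).astype(int)
g[ix]=255; g=cv2.dilate(g,np.ones((5,5))); m,l,st,c=cv2.connectedComponentsWithStats(g)
for i in range(1,m):
    t=q[l[ix]==i]
    if len(t)>15:
        print(len(t),t.min(0).round(3),t.max(0).round(3),np.round(cv2.minEnclosingCircle(t[:,:2].astype(np.float32)*1000),1) if 0 else cv2.minEnclosingCircle(t[:,:2].astype(np.float32)*1000))
cv2.imwrite('pics/w2.png',im)
E
```

```text
tray 931 [0.39  0.172 0.018] [0.528 0.244 0.03 ]
[ 0.50565113 -0.18208299  0.19673273] [[0.011, 1.0], [1.0, -0.011]]
310 [ 0.413 -0.251  0.055] [ 0.438 -0.228  0.062] ((426.1238708496094, -240.62203979492188), 14.080143928527832)
669 [ 0.507 -0.261  0.055] [ 0.533 -0.233  0.062] ((519.6666259765625, -246.96849060058594), 14.330053329467773)
214 [ 0.589 -0.265  0.055] [ 0.607 -0.249  0.062] ((597.8124389648438, -257.26031494140625), 11.665872573852539)
```

View pics/w2.png

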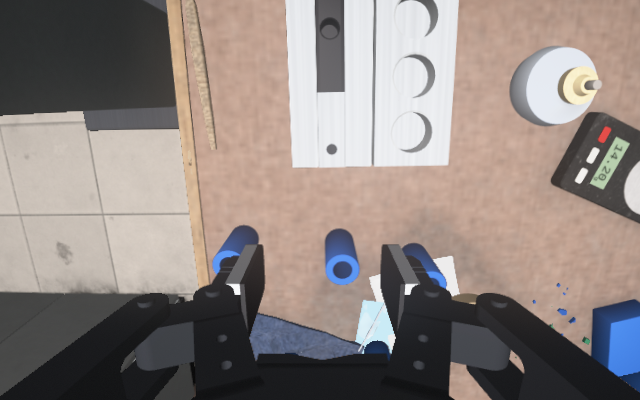

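Both blocks are in the tray. The wrist view shows three tubes, with the middle one at px (342,255), and the blind hole clearly in the groove at (330,28). Next I pick the tubes.

Emit:
{"op": "step_arm", "data": {
  "steps": [
    [0.6, -0.02, 0.004, 0.02, -0.011],
    [0.6, -0.02, 0.005, 0.02, 0],
    [0.6, -0.02, 0.005, 0.02, 0],
    [0.6, 0, 0, 0.02, 0],
    [0.6, 0, 0, 0.01, 0],
    [0.6, 0, 0, 0, 0],
    [0.6, 0, 0, 0, 0]
  ]
}}

```text
time_s: 15.15
ee_pos: [0.522, -0.2291, 0.1074]
ee_rot: [2.207, 2.235, 0.001]
contact_force: [0.3, -0.2, 0.4]
gripper_width: 0.0512
finger_force: 0.0
```

Emit:
{"op": "step_arm", "data": {
  "steps": [
    [0.6, -0.0175, -0.002, 0.0, 0],
    [0.6, 0, 0, 0.02, 0],
    [0.6, 0, 0, 0.02, 0],
    [0.6, 0, 0, 0.012, 0],
    [0.6, 0, 0, 0.004, 0],
    [0.6, 0, 0, 0, 0],
    [0.1, 0, 0, 0, 0],
    [0.1, 0, 0, 0, 0],
    [0.1, 0, 0, 0, 0],
    [0.1, 0, 0, 0, 0]
  ]
}}

```text
time_s: 16.15
ee_pos: [0.5205, -0.2477, 0.0516]
ee_rot: [2.207, 2.233, 0.0]
contact_force: [0.3, -0.9, 4.7]
gripper_width: 0.0273
finger_force: 39.5
```

Emit:
{"op": "step_arm", "data": {
  "steps": [
    [0.1, 0, 0, -0.02, 0],
    [0.1, 0, 0, -0.03, 0],
    [0.1, 0, 0, -0.035, 0],
    [0.1, 0.03, 0.016, 0, 0],
    [0.1, 0.03, 0.016, 0, 0],
    [0.1, 0.03, 0.016, 0, 0],
    [0.1, 0.017, 0.01, 0, 0],
    [0.1, 0, 0, 0, 0],
    [0.1, 0, 0, 0, 0],
    [0.1, 0, 0, 0, 0]
  ]
}}

```text
time_s: 17.15
ee_pos: [0.5757, -0.1414, 0.1351]
ee_rot: [-2.211, -2.232, 0.002]
contact_force: [0.3, -0.6, -0.3]
gripper_width: 0.0269
finger_force: 39.5
```

```bash
python3 - <<'E'
from h import *
s,im,d=shot('wrist'); print(s['ee_pos'])
cv2.imwrite('pics/w3.png',im)
E
```

```text
[ 0.57570809 -0.14142349  0.13512163]
```

View pics/w3.png

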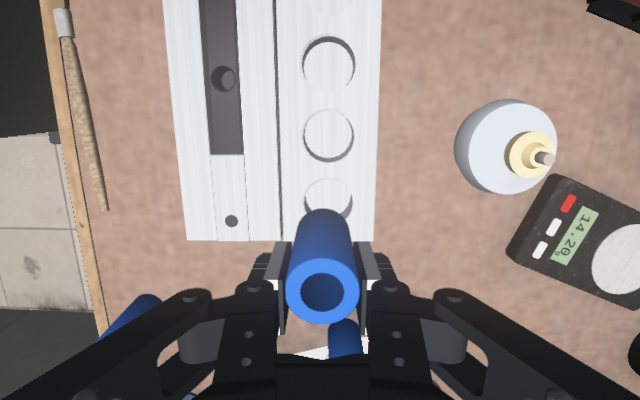

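The tube hangs above bore4, with the next bores at px (329,65) and (328,135) and the groove hole at (223,78). I'll refine the bore positions from this closer view.

```bash
cat >> h.py <<'E'
def onplane(s,uv,h):
    p,T=pose('wrist',s);K=np.array([[p['fx'],0,p['cx']],[0,p['fy'],p['cy']],[0,0,1]])
    xy=cv2.undistortPoints(np.array(uv,float).reshape(-1,1,2),K,np.array(p['dist'])).reshape(-1,2)
    r=np.c_[xy,np.ones(len(xy))]@T[:3,:3].T
    return T[:3,3]+r*((h-T[2,3])/r[:,2])[:,None]
E
python3 - <<'E'
from h import *
s=get_state()
print(onplane(s,[[328.5,64.5],[328.5,135.5],[231,221]],.032).round(4), onplane(s,[[223,78]],.028).round(4))
p=onplane(s,[[303,64],[355,64],[303,135],[354,135],[329,37],[329,92],[329,109],[329,162]],.032);print(p.round(4).tolist())
E
```

```text
[[ 0.5774 -0.0519  0.032 ]
 [ 0.578  -0.0947  0.032 ]
 [ 0.5122 -0.1528  0.032 ]] [[ 0.5116 -0.0598  0.028 ]]
[[0.562, -0.0518, 0.032], [0.5935, -0.0515, 0.032], [0.5618, -0.0946, 0.032], [0.5942, -0.0943, 0.032], [0.5775, -0.0363, 0.032], [0.5779, -0.0681, 0.032], [0.5781, -0.0783, 0.032], [0.5785, -0.1118, 0.032]]
```

Emit:
{"op": "step_arm", "data": {
  "steps": [
    [0.1, 0.0018, 0.0023, 0.015, 0],
    [0.1, 0, 0, 0.015, 0],
    [0.1, 0, 0, 0.01, 0],
    [0.1, 0, 0, 0.01, 0],
    [0.1, 0, 0, 0.008, 0],
    [0.1, 0, 0, 0.006, 0],
    [0.1, 0, 0, 0.004, 0],
    [0.1, 0, 0, 0.002, 0],
    [0.1, 0, 0, 0, 0]
  ]
}}

```text
time_s: 18.1
ee_pos: [0.5787, -0.1379, 0.0655]
ee_rot: [2.209, 2.234, -0.0]
contact_force: [-0.3, 0.6, -0.7]
gripper_width: 0.0271
finger_force: 39.5
```

Emit:
{"op": "step_arm", "data": {
  "steps": [
    [0.1, 0, 0, 0.0035, 0],
    [0.1, 0, 0, 0, 0],
    [0.5, 0, 0, 0, 0],
    [0.5, 0, 0, 0, 0],
    [0.5, 0, 0, 0, 0],
    [0.5, 0, 0, -0.015, 0],
    [0.5, 0, 0, -0.03, 0],
    [0.6, 0, 0, -0.04, 0]
  ]
}}

```text
time_s: 18.9
ee_pos: [0.5776, -0.1377, 0.1475]
ee_rot: [-2.207, -2.232, 0.002]
contact_force: [1.4, -0.8, 0.1]
gripper_width: 0.051
finger_force: 0.0
```

Emit:
{"op": "step_arm", "data": {
  "steps": [
    [0.6, -0.03, 0.004, 0, 0],
    [0.6, -0.04, 0.004, 0, 0],
    [0.6, -0.04, 0.004, 0, 0],
    [0.6, -0.014, 0.0035, 0, 0],
    [0.6, 0, 0, 0.02, 0],
    [0.6, 0, 0, 0.02, 0],
    [0.6, 0, 0, 0, 0],
    [0.6, 0, 0, 0, 0]
  ]
}}

```text
time_s: 19.7
ee_pos: [0.5959, -0.2611, 0.1078]
ee_rot: [-2.208, -2.235, -0.001]
contact_force: [0.6, -0.9, 0.3]
gripper_width: 0.0509
finger_force: 0.0
```

Emit:
{"op": "step_arm", "data": {
  "steps": [
    [0.6, -0.001, -0.001, 0.02, 0],
    [0.6, 0, 0, 0.02, 0],
    [0.6, 0, 0, 0.012, 0],
    [0.6, 0, 0, 0.004, 0],
    [0.6, 0, 0, 0, 0],
    [0.1, 0, 0, 0, 0],
    [0.1, 0, 0, 0, 0],
    [0.1, 0, 0, 0, 0],
    [0.1, 0, 0, 0, 0]
  ]
}}

```text
time_s: 20.6
ee_pos: [0.5955, -0.263, 0.0524]
ee_rot: [2.208, 2.232, 0.001]
contact_force: [-0.7, -0.3, 5.8]
gripper_width: 0.0268
finger_force: 39.8
```

Emit:
{"op": "step_arm", "data": {
  "steps": [
    [0.1, 0, 0, -0.02, 0],
    [0.1, 0, 0, -0.03, 0],
    [0.1, 0, 0, -0.035, 0],
    [0.1, 0.04, -0.004, 0, 0],
    [0.1, 0.045, -0.004, 0, 0],
    [0.1, 0.045, -0.004, 0, 0],
    [0.1, 0.037, -0.004, 0, 0],
    [0.1, 0, 0, 0, 0],
    [0.1, 0, 0, 0, 0],
    [0.1, 0, 0, 0, 0]
  ]
}}

```text
time_s: 21.6
ee_pos: [0.5766, -0.0975, 0.1358]
ee_rot: [2.211, 2.232, -0.001]
contact_force: [-0.0, -0.3, -1.3]
gripper_width: 0.0269
finger_force: 39.5
```

```bash
cat > t.py <<'E'
from h import *
# tube tops left on bench, from scene+side (mean)
for n in ['scene','side']:
    s,im,d=shot(n); P=world(n,s,d,np.argwhere(d>0)[:,::-1])
    k=(P[:,2]>.05)&(P[:,2]<.075)&(P[:,0]>.39)&(P[:,0]<.65)&(P[:,1]>-.42)&(P[:,1]<.06)
    q=P[k];g=np.zeros((500,1000),np.uint8); ix=((q[:,0]-.35)*1000).astype(int),((q[:,1]+.5)*1000).astype(int)
    g[ix]=255; g=cv2.dilate(g,np.ones((5,5))); m,l,st,c=cv2.connectedComponentsWithStats(g)
    for i in range(1,m):
        t=q[l[ix]==i]
        if len(t)>25: print(n,len(t),((t.min(0)+t.max(0))/2).round(4)[:2],t[:,2].max().round(3))
E
python3 t.py
```

```text
scene 104 [ 0.4275 -0.2411] 0.062
scene 89 [ 0.4652 -0.3828] 0.062
scene 85 [ 0.5624 -0.3755] 0.064
scene 134 [ 0.576  -0.1369] 0.072
side 101 [ 0.4298 -0.2445] 0.064
side 136 [ 0.466  -0.3859] 0.065
side 126 [ 0.5637 -0.3772] 0.064
side 110 [ 0.5788 -0.1388] 0.074
```

Emit:
{"op": "step_arm", "data": {
  "steps": [
    [0.1, 0.002, 0.001, 0.015, 0],
    [0.1, 0, 0, 0.015, 0],
    [0.1, 0, 0, 0.01, 0],
    [0.1, 0, 0, 0.01, 0],
    [0.1, 0, 0, 0.008, 0],
    [0.1, 0, 0, 0.006, 0],
    [0.1, 0, 0, 0.005, 0],
    [0.1, 0, 0, 0.004, 0],
    [0.1, 0, 0, 0, 0]
  ]
}}

```text
time_s: 22.6
ee_pos: [0.5778, -0.0939, 0.0629]
ee_rot: [-2.209, -2.234, 0.0]
contact_force: [0.9, -0.6, -0.9]
gripper_width: 0.0272
finger_force: 39.5
```

Emit:
{"op": "step_arm", "data": {
  "steps": [
    [0.5, 0, 0, 0, 0],
    [0.5, 0, 0, 0, 0],
    [0.5, 0, 0, 0, 0],
    [0.5, 0, 0, -0.015, 0],
    [0.5, 0, 0, -0.03, 0],
    [0.6, 0, 0, -0.04, 0],
    [0.6, 0, 0, 0, 0]
  ]
}}

```text
time_s: 23.3
ee_pos: [0.5816, -0.0937, 0.1548]
ee_rot: [2.202, 2.228, 0.009]
contact_force: [0.2, 0.2, 0.8]
gripper_width: 0.0512
finger_force: 0.0
```

Emit:
{"op": "step_arm", "data": {
  "steps": [
    [0.6, -0.029, -0.03, 0, 0],
    [0.6, -0.029, -0.03, 0, 0],
    [0.6, -0.029, -0.03, 0, 0],
    [0.6, -0.029, -0.03, 0, 0],
    [0.6, -0.029, -0.031, 0, 0],
    [0.6, 0, 0, 0.02, 0],
    [0.6, 0, 0, 0.02, 0],
    [0.6, 0, 0, 0, 0],
    [0.6, 0, 0, 0, 0]
  ]
}}

```text
time_s: 24.2
ee_pos: [0.4287, -0.2403, 0.1086]
ee_rot: [2.208, 2.235, 0.0]
contact_force: [-0.2, 1.4, 0.8]
gripper_width: 0.0516
finger_force: 0.0
```

Emit:
{"op": "step_arm", "data": {
  "steps": [
    [0.6, -0.001, 0, 0.02, 0],
    [0.6, 0, 0, 0.02, 0],
    [0.6, 0, 0, 0.012, 0],
    [0.6, 0, 0, 0.004, 0],
    [0.6, 0, 0, 0, 0],
    [0.1, 0, 0, 0, 0],
    [0.1, 0, 0, 0, 0],
    [0.1, 0, 0, 0, 0],
    [0.1, 0, 0, 0, 0]
  ]
}}

```text
time_s: 25.1
ee_pos: [0.4292, -0.2421, 0.0531]
ee_rot: [2.208, 2.232, 0.0]
contact_force: [0.2, 0.6, 6.3]
gripper_width: 0.0268
finger_force: 39.7
```

Emit:
{"op": "step_arm", "data": {
  "steps": [
    [0.1, 0, 0, -0.02, 0],
    [0.1, 0, 0, -0.03, 0],
    [0.1, 0, 0, -0.035, 0],
    [0.1, 0.0313, 0.0251, 0, 0],
    [0.1, 0.0313, 0.0251, 0, 0],
    [0.1, 0.0313, 0.0251, 0, 0],
    [0.1, 0.0313, 0.0251, 0, 0],
    [0.1, 0.0313, 0.0251, 0, 0],
    [0.1, 0.0313, 0.0251, 0, 0],
    [0.1, 0, 0, 0, 0]
  ]
}}

```text
time_s: 26.1
ee_pos: [0.5791, -0.0449, 0.1374]
ee_rot: [-2.198, -2.242, -0.009]
contact_force: [0.1, 0.3, -0.9]
gripper_width: 0.0267
finger_force: 39.6
```

Emit:
{"op": "step_arm", "data": {
  "steps": [
    [0.1, 0, 0, 0, 0],
    [0.1, 0, 0, 0, 0]
  ]
}}

```text
time_s: 26.3
ee_pos: [0.5762, -0.0536, 0.1366]
ee_rot: [-2.211, -2.232, 0.003]
contact_force: [-1.1, -0.8, -1.0]
gripper_width: 0.0268
finger_force: 39.6
```

Emit:
{"op": "step_arm", "data": {
  "steps": [
    [0.1, 0.0015, 0.001, 0.015, 0],
    [0.1, 0, 0, 0.015, 0],
    [0.1, 0, 0, 0.01, 0],
    [0.1, 0, 0, 0.01, 0],
    [0.1, 0, 0, 0.008, 0],
    [0.1, 0, 0, 0.006, 0],
    [0.1, 0, 0, 0.005, 0],
    [0.1, 0, 0, 0.004, 0],
    [0.1, 0, 0, 0, 0]
  ]
}}

```text
time_s: 27.2
ee_pos: [0.5777, -0.0506, 0.0637]
ee_rot: [-2.209, -2.234, 0.0]
contact_force: [-0.0, 0.3, 0.7]
gripper_width: 0.0265
finger_force: 39.6
```

Emit:
{"op": "step_arm", "data": {
  "steps": [
    [0.5, 0, 0, 0, 0],
    [0.5, 0, 0, 0, 0],
    [0.5, 0, 0, 0, 0],
    [0.5, 0, 0, -0.015, 0],
    [0.5, 0, 0, -0.03, 0],
    [0.6, 0, 0, -0.04, 0],
    [0.6, 0, 0, 0, 0]
  ]
}}

```text
time_s: 27.9
ee_pos: [0.5817, -0.05, 0.1557]
ee_rot: [2.202, 2.228, 0.009]
contact_force: [0.2, -0.1, -0.4]
gripper_width: 0.0511
finger_force: 0.0
```

Emit:
{"op": "step_arm", "data": {
  "steps": [
    [0.6, -0.0362, -0.002, 0, 0],
    [0.6, -0.0362, -0.002, 0, 0],
    [0.6, -0.0362, -0.002, 0, 0],
    [0.6, -0.0362, -0.002, 0, 0],
    [0.6, -0.0362, -0.002, 0, 0],
    [0.6, -0.0362, -0.002, 0, 0],
    [0.6, -0.0362, -0.002, 0, 0],
    [0.6, -0.0362, -0.002, 0, 0],
    [0.6, -0.0362, -0.002, 0, 0],
    [0.6, 0, 0, 0.02, 0]
  ]
}}

```text
time_s: 28.9
ee_pos: [0.5629, -0.3856, 0.1318]
ee_rot: [2.214, 2.218, -0.003]
contact_force: [-0.1, -0.8, -0.0]
gripper_width: 0.0511
finger_force: 0.0
```

Emit:
{"op": "step_arm", "data": {
  "steps": [
    [0.6, 0, 0, 0.015, 0],
    [0.6, 0, 0, 0, 0],
    [0.6, 0, 0, 0, 0]
  ]
}}

```text
time_s: 29.2
ee_pos: [0.5639, -0.3749, 0.1141]
ee_rot: [-2.206, -2.236, -0.001]
contact_force: [1.0, 0.3, -0.0]
gripper_width: 0.0513
finger_force: 0.0
```

Emit:
{"op": "step_arm", "data": {
  "steps": [
    [0.6, -0.0015, -0.001, 0.025, 0],
    [0.6, 0, 0, 0.02, 0],
    [0.6, 0, 0, 0.013, 0],
    [0.6, 0, 0, 0.0045, 0],
    [0.6, 0, 0, 0, 0],
    [0.1, 0, 0, 0, 0],
    [0.1, 0, 0, 0, 0],
    [0.1, 0, 0, 0, 0],
    [0.1, 0, 0, 0, 0]
  ]
}}

```text
time_s: 30.1
ee_pos: [0.5634, -0.3784, 0.053]
ee_rot: [2.207, 2.232, 0.001]
contact_force: [0.0, 0.8, 5.7]
gripper_width: 0.0269
finger_force: 39.8
```

Emit:
{"op": "step_arm", "data": {
  "steps": [
    [0.1, 0, 0, -0.02, 0],
    [0.1, 0, 0, -0.03, 0],
    [0.1, 0, 0, -0.035, 0],
    [0.1, 0.035, 0.002, 0, 0],
    [0.1, 0.035, 0.002, 0, 0],
    [0.1, 0.035, 0.002, 0, 0],
    [0.1, 0.035, 0.002, 0, 0],
    [0.1, 0.035, 0.002, 0, 0],
    [0.1, 0.035, 0.002, 0, 0],
    [0.1, 0.035, 0.001, 0, 0]
  ]
}}

```text
time_s: 31.1
ee_pos: [0.5724, -0.1317, 0.1363]
ee_rot: [2.209, 2.234, -0.001]
contact_force: [0.2, 0.2, -0.3]
gripper_width: 0.0267
finger_force: 39.5
```

Emit:
{"op": "step_arm", "data": {
  "steps": [
    [0.1, 0.035, 0.002, 0, 0],
    [0.1, 0.035, 0.001, 0, 0],
    [0.1, 0.035, 0.001, 0, 0],
    [0.1, 0.0183, 0.001, 0, 0],
    [0.1, 0, 0, 0, 0],
    [0.1, 0, 0, 0, 0],
    [0.1, 0, 0, 0, 0]
  ]
}}

```text
time_s: 31.8
ee_pos: [0.5763, -0.0118, 0.1362]
ee_rot: [2.211, 2.231, -0.002]
contact_force: [-0.4, 0.2, -0.0]
gripper_width: 0.0267
finger_force: 39.5
```

Emit:
{"op": "step_arm", "data": {
  "steps": [
    [0.1, 0.002, 0, 0.015, 0],
    [0.1, 0, 0, 0.015, 0],
    [0.1, 0, 0, 0.01, 0],
    [0.1, 0, 0, 0.01, 0],
    [0.1, 0, 0, 0.008, 0],
    [0.1, 0, 0, 0.006, 0],
    [0.1, 0, 0, 0.005, 0],
    [0.1, 0, 0, 0.004, 0],
    [0.1, 0, 0, 0, 0]
  ]
}}

```text
time_s: 32.7
ee_pos: [0.5765, -0.0076, 0.0633]
ee_rot: [2.209, 2.234, 0.0]
contact_force: [1.5, -0.2, -0.0]
gripper_width: 0.0269
finger_force: 39.9
```

Emit:
{"op": "step_arm", "data": {
  "steps": [
    [0.5, 0, 0, 0, 0],
    [0.5, 0, 0, 0, 0],
    [0.5, 0, 0, 0, 0],
    [0.5, 0, 0, -0.015, 0],
    [0.5, 0, 0, -0.03, 0],
    [0.6, 0, 0, -0.04, 0],
    [0.6, 0, 0, 0, 0]
  ]
}}

```text
time_s: 33.4
ee_pos: [0.58, -0.0067, 0.1551]
ee_rot: [2.203, 2.229, 0.01]
contact_force: [1.3, -0.5, 0.1]
gripper_width: 0.0515
finger_force: 0.0
```

Emit:
{"op": "step_arm", "data": {
  "steps": [
    [0.6, -0.0376, -0.0115, 0, 0],
    [0.6, -0.0376, -0.0115, 0, 0],
    [0.6, -0.0376, -0.0115, 0, 0],
    [0.6, -0.0376, -0.0115, 0, 0],
    [0.6, -0.0376, -0.0115, 0, 0],
    [0.6, -0.0376, -0.0115, 0, 0],
    [0.6, -0.0376, -0.0115, 0, 0],
    [0.6, -0.0376, -0.0115, 0, 0],
    [0.6, -0.0376, -0.0115, 0, 0],
    [0.6, -0.0376, -0.0115, 0, 0]
  ]
}}

```text
time_s: 34.4
ee_pos: [0.4651, -0.3864, 0.1494]
ee_rot: [2.208, 2.233, -0.0]
contact_force: [-0.1, -0.2, -0.8]
gripper_width: 0.0509
finger_force: 0.0
```

Emit:
{"op": "step_arm", "data": {
  "steps": [
    [0.6, 0, 0, 0.02, 0],
    [0.6, 0, 0, 0.015, 0],
    [0.6, 0, 0, 0, 0],
    [0.6, 0, 0, 0, 0]
  ]
}}

```text
time_s: 34.8
ee_pos: [0.4663, -0.3833, 0.1137]
ee_rot: [-2.206, -2.236, -0.001]
contact_force: [-0.2, 1.3, -0.1]
gripper_width: 0.0512
finger_force: 0.0
```

Emit:
{"op": "step_arm", "data": {
  "steps": [
    [0.6, -0.001, -0.001, 0.025, 0],
    [0.6, 0, 0, 0.02, 0],
    [0.6, 0, 0, 0.011, 0],
    [0.6, 0, 0, 0.0035, 0],
    [0.6, 0, 0, 0, 0],
    [0.1, 0, 0, 0, 0],
    [0.1, 0, 0, 0, 0],
    [0.1, 0, 0, 0, 0],
    [0.1, 0, 0, 0, 0]
  ]
}}

```text
time_s: 35.7
ee_pos: [0.4654, -0.3864, 0.0553]
ee_rot: [2.208, 2.232, 0.0]
contact_force: [0.1, 0.5, 5.4]
gripper_width: 0.0269
finger_force: 39.7
```

Emit:
{"op": "step_arm", "data": {
  "steps": [
    [0.1, 0, 0, -0.02, 0],
    [0.1, 0, 0, -0.03, 0],
    [0.1, 0, 0, -0.035, 0],
    [0.1, 0.035, 0.0096, 0, 0],
    [0.1, 0.035, 0.0096, 0, 0],
    [0.1, 0.035, 0.0096, 0, 0],
    [0.1, 0.035, 0.0096, 0, 0],
    [0.1, 0.035, 0.0096, 0, 0],
    [0.1, 0.035, 0.0096, 0, 0],
    [0.1, 0.035, 0.0096, 0, 0]
  ]
}}

```text
time_s: 36.7
ee_pos: [0.5289, -0.139, 0.1389]
ee_rot: [2.209, 2.233, -0.001]
contact_force: [1.2, 0.3, -0.1]
gripper_width: 0.0269
finger_force: 39.5
```

Emit:
{"op": "step_arm", "data": {
  "steps": [
    [0.1, 0.035, 0.0096, 0, 0],
    [0.1, 0.035, 0.0096, 0, 0],
    [0.1, 0.035, 0.0096, 0, 0],
    [0.1, 0.035, 0.0096, 0, 0],
    [0.1, 0.034, 0.0096, 0, 0],
    [0.1, 0, 0, 0, 0],
    [0.1, 0, 0, 0, 0],
    [0.1, 0, 0, 0, 0]
  ]
}}

```text
time_s: 37.5
ee_pos: [0.5748, 0.0328, 0.1386]
ee_rot: [2.21, 2.232, -0.002]
contact_force: [0.5, -0.8, -0.2]
gripper_width: 0.0267
finger_force: 39.6
```

Emit:
{"op": "step_arm", "data": {
  "steps": [
    [0.1, 0.0015, 0.0008, 0.015, 0],
    [0.1, 0, 0, 0.015, 0],
    [0.1, 0, 0, 0.01, 0],
    [0.1, 0, 0, 0.01, 0],
    [0.1, 0, 0, 0.008, 0],
    [0.1, 0, 0, 0.006, 0],
    [0.1, 0, 0, 0.005, 0],
    [0.1, 0, 0, 0.0035, 0],
    [0.1, 0, 0, 0, 0]
  ]
}}

```text
time_s: 38.4
ee_pos: [0.5757, 0.0358, 0.0662]
ee_rot: [-2.209, -2.234, 0.001]
contact_force: [-0.3, -0.2, -0.3]
gripper_width: 0.0269
finger_force: 39.6
```

Emit:
{"op": "step_arm", "data": {
  "steps": [
    [0.5, 0, 0, 0, 0],
    [0.5, 0, 0, 0, 0],
    [0.5, 0, 0, 0, 0],
    [0.5, 0, 0, -0.015, 0],
    [0.5, 0, 0, -0.03, 0],
    [0.6, 0, 0, -0.04, 0],
    [0.6, -0.03, -0.01, -0.03, 0],
    [0.6, -0.035, -0.01, -0.03, 0],
    [0.6, 0, 0, 0, 0],
    [0.6, 0, 0, 0, 0]
  ]
}}

```text
time_s: 39.4
ee_pos: [0.5571, -0.0304, 0.2132]
ee_rot: [2.21, 2.229, 0.001]
contact_force: [0.3, 0.1, -0.8]
gripper_width: 0.0515
finger_force: 0.0
```

Emit:
{"op": "step_arm", "data": {
  "steps": [
    [0.6, 0, 0, 0, 0],
    [0.6, 0, 0, 0, 0]
  ]
}}

```text
time_s: 39.6
ee_pos: [0.5562, -0.0278, 0.2109]
ee_rot: [-2.205, -2.236, 0.001]
contact_force: [0.5, 0.1, -0.1]
gripper_width: 0.0511
finger_force: 0.0
```

```bash
python3 t.py; python3 look.py; python3 - <<'E'
from h import *
s,im,d=shot('wrist'); print(s['ee_pos'],s['ee_rot'])
cv2.imwrite('pics/w4.png',im)
P=world('wrist',s,d,np.argwhere(d>0)[:,::-1])
q=P[(P[:,2]>.098)&(P[:,2]<.112)&(P[:,0]>.55)&(P[:,0]<.60)&(P[:,1]>.06)&(P[:,1]<.12)]
print(len(q),q.min(0),q.max(0),cv2.minEnclosingCircle(q[:,:2].astype(np.float32)))
E
```

```text
scene 147 [ 0.5741 -0.0057] 0.072
scene 140 [ 0.5752 -0.0936] 0.072
scene 143 [ 0.5767 -0.0507] 0.072
scene 155 [0.5747 0.0377] 0.072
scene 138 [ 0.5777 -0.1369] 0.073
side 84 [ 0.5774 -0.0515] 0.075
side 78 [ 0.5762 -0.0084] 0.075
side 67 [0.5763 0.0365] 0.075
side 108 [ 0.5789 -0.1378] 0.074
side 84 [ 0.5781 -0.095 ] 0.074
tray 931 [0.39  0.17  0.018] [0.529 0.244 0.03 ]
[ 0.55630406 -0.02826366  0.21087003] [[-0.013, 1.0], [1.0, 0.013]]
[ 0.55630406 -0.02826366  0.21087003] [-2.20588104e+00 -2.23500016e+00  5.67962695e-04]
1182 [0.56429436 0.07832058 0.09807772] [0.58714191 0.09863532 0.1081218 ] ((0.5757646560668945, 0.08917783200740814), 0.01155706774443388)
```

View pics/w4.png

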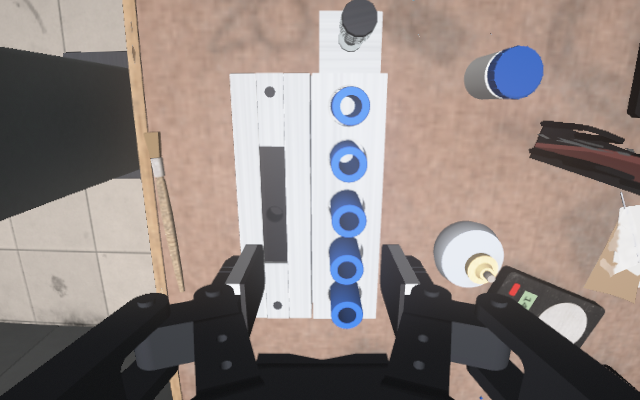

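All five tubes are seated: the tops read 0.072, and the rings show at px (350,105) down to (347,312). The pin is at (357,20) and the groove hole at (275,212). Next is the pin.

Emit:
{"op": "step_arm", "data": {
  "steps": [
    [0.6, 0.03, 0.005, 0.01, 0],
    [0.6, 0.03, 0.005, 0.02, 0],
    [0.6, 0.03, 0.005, 0.02, 0],
    [0.6, 0.0268, 0.006, 0, 0],
    [0.6, 0, 0, 0, 0],
    [0.6, 0, 0, 0, 0],
    [0.6, 0, 0, 0, 0]
  ],
  "newtons": 80
}}

```text
time_s: 40.5
ee_pos: [0.5765, 0.0864, 0.1614]
ee_rot: [2.21, 2.232, -0.001]
contact_force: [-0.5, -0.0, -0.3]
gripper_width: 0.0512
finger_force: 0.0
```

Emit:
{"op": "step_arm", "data": {
  "steps": [
    [0.6, 0.0012, -0.0007, 0.02, 0],
    [0.6, 0, 0, 0.02, 0],
    [0.6, 0, 0, 0.015, 0],
    [0.6, 0, 0, 0.01, 0],
    [0.6, 0, 0, 0.0025, 0],
    [0.1, 0, 0, 0, 0],
    [0.1, 0, 0, 0, 0],
    [0.1, 0, 0, 0, 0],
    [0.1, 0, 0, 0, 0],
    [0.1, 0, 0, 0, 0]
  ]
}}

```text
time_s: 41.5
ee_pos: [0.5762, 0.089, 0.0949]
ee_rot: [2.208, 2.233, 0.002]
contact_force: [0.9, 0.6, 4.3]
gripper_width: 0.02
finger_force: 78.3
```

Emit:
{"op": "step_arm", "data": {
  "steps": [
    [0.1, 0, 0, -0.01, 0],
    [0.1, 0, 0, -0.015, 0],
    [0.1, 0, 0, -0.015, 0],
    [0.1, 0, 0, -0.01, 0],
    [0.1, 0, -0.022, 0, 0],
    [0.1, 0, -0.022, 0, 0],
    [0.1, 0, -0.0227, 0, 0],
    [0.1, -0.02, 0, 0, 0],
    [0.1, -0.02, 0, 0, 0],
    [0.1, -0.02, 0, 0, 0]
  ]
}}

```text
time_s: 42.5
ee_pos: [0.5093, 0.0275, 0.1448]
ee_rot: [2.207, 2.234, -0.001]
contact_force: [0.0, -0.2, 0.2]
gripper_width: 0.0203
finger_force: 78.6
```

Emit:
{"op": "step_arm", "data": {
  "steps": [
    [0.1, -0.02, 0, 0, 0],
    [0.1, -0.02, 0, 0, 0],
    [0.1, -0.02, 0, 0, 0],
    [0.1, -0.0133, 0, 0, 0],
    [0.1, 0, 0, 0.01, 0],
    [0.1, 0, 0, 0, 0],
    [0.1, 0, 0, 0, 0],
    [0.1, 0, 0, 0, 0]
  ]
}}

```text
time_s: 43.3
ee_pos: [0.5104, -0.0438, 0.134]
ee_rot: [-2.206, -2.236, -0.0]
contact_force: [0.3, -0.5, -0.4]
gripper_width: 0.02
finger_force: 78.6
```

```bash
python3 - <<'E'
from h import *
s,im,d=shot('wrist'); print(s['ee_pos'],s['contact_force'],s['moment'],s['ee_rot'])
cv2.imwrite('pics/w5.png',im)
s,im,d=shot('scene'); P=world('scene',s,d,np.argwhere(d>0)[:,::-1])
q=P[(P[:,2]>.045)&(P[:,2]<.085)&(abs(P[:,0]-.51)<.02)&(abs(P[:,1]+.045)<.025)]
for lo in np.arange(.045,.085,.008):
    t=q[(q[:,2]>=lo)&(q[:,2]<lo+.008)]; 
    if len(t): print(lo.round(3),len(t),t.mean(0).round(4))
E
```

```text
[ 0.5103544  -0.04383577  0.13402056] [ 0.33698644 -0.47210581 -0.43644235] [-0.01035558 -0.04802038 -0.01090826] [-2.20635029e+00 -2.23591220e+00 -3.61814859e-04]
0.053 6 [ 0.5072 -0.0411  0.0579]
0.061 10 [ 0.5063 -0.0417  0.0635]
0.069 36 [ 0.5073 -0.0416  0.074 ]
0.077 12 [ 0.506  -0.042   0.0808]
```

View pics/w5.png

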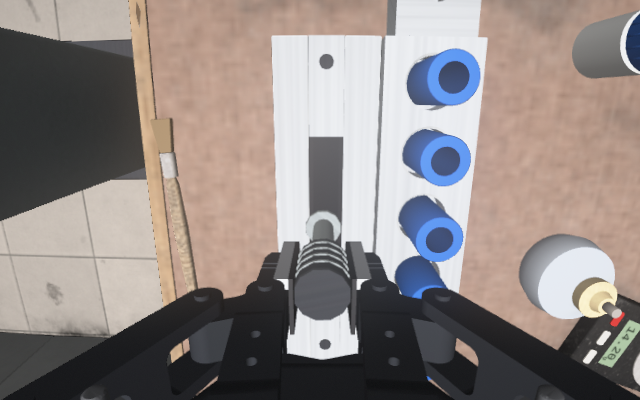

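The pin hangs over the groove, collar at px (323,225), groove columns 309–343. Checking the tip's x against the groove midline.

```bash
python3 - <<'E'
from h import *
s=get_state()
print(onplane(s,[[323,225]],.075).round(4), onplane(s,[[309,140],[343,140],[309,190],[343,190]],.030).round(4),s['ee_pos'])
im=cv2.imread('pics/w5.png')[:,:,:].astype(int).sum(2)
print(im[180,300:352].tolist())
E
```

```text
[[ 0.5096 -0.042   0.075 ]] [[ 5.002e-01 -5.000e-04  3.000e-02]
 [ 5.220e-01 -2.000e-04  3.000e-02]
 [ 5.003e-01 -3.350e-02  3.000e-02]
 [ 5.230e-01 -3.320e-02  3.000e-02]] [ 0.51048954 -0.0442887   0.13415173]
[701, 706, 710, 711, 710, 706, 704, 692, 593, 379, 300, 301, 300, 291, 287, 287, 287, 286, 286, 286, 285, 284, 284, 286, 281, 283, 283, 286, 285, 283, 284, 284, 285, 284, 285, 284, 284, 283, 290, 296, 296, 293, 527, 688, 706, 709, 706, 698, 694, 697, 700, 702]
```

Emit:
{"op": "step_arm", "data": {
  "steps": [
    [0.1, 0, 0.0015, 0.01, 0],
    [0.1, 0, 0, 0.008, 0],
    [0.1, 0, 0, 0.004, 0],
    [0.1, 0, 0, 0.001, 0],
    [0.1, 0, 0, 0, 0],
    [0.1, 0, 0, 0, 0],
    [0.1, 0, 0, 0, 0]
  ]
}}

```text
time_s: 44.1
ee_pos: [0.5121, -0.0452, 0.1113]
ee_rot: [2.209, 2.233, 0.0]
contact_force: [-0.7, 0.1, -0.5]
gripper_width: 0.0202
finger_force: 78.6
```

Emit:
{"op": "step_arm", "data": {
  "steps": [
    [0.1, 0, 0, 0.001, 0],
    [0.1, 0, 0, 0.001, 0],
    [0.1, 0, 0, 0, 0],
    [0.1, 0, 0, 0, 0]
  ]
}}

```text
time_s: 44.5
ee_pos: [0.5118, -0.0452, 0.109]
ee_rot: [2.209, 2.234, -0.0]
contact_force: [0.0, -0.3, -0.8]
gripper_width: 0.02
finger_force: 78.6
```

Expected contact is at about 0.109, so I lower it a little more.

Emit:
{"op": "step_arm", "data": {
  "steps": [
    [0.1, 0, 0, 0.001, 0],
    [0.1, 0, 0, 0, 0],
    [0.1, 0, 0, 0, 0]
  ]
}}

```text
time_s: 44.8
ee_pos: [0.5122, -0.0452, 0.1088]
ee_rot: [2.209, 2.233, -0.0]
contact_force: [-1.8, -0.8, 5.6]
gripper_width: 0.0203
finger_force: 79.5
```

Emit:
{"op": "step_arm", "data": {
  "steps": [
    [0.1, 0, 0, 0.0007, 0],
    [0.1, 0, 0, 0, 0],
    [0.1, 0, 0, 0, 0]
  ]
}}

```text
time_s: 45.1
ee_pos: [0.5123, -0.0452, 0.1086]
ee_rot: [2.208, 2.233, -0.001]
contact_force: [-3.3, -0.2, 9.3]
gripper_width: 0.0199
finger_force: 79.8
```

Emit:
{"op": "step_arm", "data": {
  "steps": [
    [0.1, -0.001, -0.0005, -0.0004, 0],
    [0.1, -0.0015, 0, 0, 0],
    [0.1, -0.0015, 0, 0, 0],
    [0.1, -0.0015, 0, 0, 0],
    [0.1, -0.0015, 0, 0, 0],
    [0.1, -0.001, 0, 0, 0],
    [0.1, 0, 0, 0, 0]
  ]
}}

```text
time_s: 45.8
ee_pos: [0.5126, -0.0514, 0.1087]
ee_rot: [2.208, 2.235, 0.005]
contact_force: [-0.4, 3.4, 5.6]
gripper_width: 0.0197
finger_force: 79.2
```

Emit:
{"op": "step_arm", "data": {
  "steps": [
    [0.1, -0.001, 0, 0, 0],
    [0.1, -0.001, 0, 0, 0],
    [0.1, -0.001, 0, 0, 0],
    [0.1, 0, 0, 0, 0]
  ]
}}

```text
time_s: 46.2
ee_pos: [0.5126, -0.0548, 0.1086]
ee_rot: [2.208, 2.234, 0.004]
contact_force: [0.6, 3.6, 5.3]
gripper_width: 0.0204
finger_force: 79.2
```

Emit:
{"op": "step_arm", "data": {
  "steps": [
    [0.1, -0.001, 0, 0, 0],
    [0.1, -0.001, 0, 0, 0],
    [0.1, -0.001, 0, 0, 0],
    [0.1, 0, 0, 0, 0]
  ]
}}

```text
time_s: 46.6
ee_pos: [0.5108, -0.0603, 0.1071]
ee_rot: [-2.21, -2.232, 0.003]
contact_force: [0.6, 0.3, -0.5]
gripper_width: 0.0201
finger_force: 78.7
```

Emit:
{"op": "step_arm", "data": {
  "steps": [
    [0.1, -0.001, 0, 0, 0],
    [0.1, -0.001, 0, 0, 0],
    [0.1, 0, 0, 0, 0]
  ]
}}

```text
time_s: 46.9
ee_pos: [0.5114, -0.0616, 0.1076]
ee_rot: [2.209, 2.233, -0.001]
contact_force: [0.2, -1.3, -0.3]
gripper_width: 0.0203
finger_force: 78.7
```

The force vanished and the tip dropped below the floor, so it is over the hole. Going down gently.

Emit:
{"op": "step_arm", "data": {
  "steps": [
    [0.1, 0, 0, 0.001, 0],
    [0.1, 0, 0, 0.0015, 0],
    [0.1, 0, 0, 0.0015, 0],
    [0.1, 0, 0, 0, 0],
    [0.1, 0, 0, 0, 0]
  ]
}}

```text
time_s: 47.4
ee_pos: [0.5115, -0.0611, 0.1036]
ee_rot: [-2.209, -2.234, 0.0]
contact_force: [0.6, -0.4, -0.9]
gripper_width: 0.0201
finger_force: 78.7
```

Emit:
{"op": "step_arm", "data": {
  "steps": [
    [0.1, 0, 0, 0.002, 0],
    [0.1, 0, 0, 0.002, 0],
    [0.1, 0, 0, 0.002, 0],
    [0.1, 0, 0, 0.002, 0],
    [0.1, 0, 0, 0, 0],
    [0.1, 0, 0, 0, 0]
  ]
}}

```text
time_s: 48.0
ee_pos: [0.5115, -0.0612, 0.0956]
ee_rot: [-2.209, -2.234, 0.0]
contact_force: [-0.3, -0.1, -0.5]
gripper_width: 0.0201
finger_force: 78.7
```

Emit:
{"op": "step_arm", "data": {
  "steps": [
    [0.1, 0, 0, 0.002, 0],
    [0.1, 0, 0, 0.0015, 0],
    [0.1, 0, 0, 0.001, 0],
    [0.1, 0, 0, 0, 0],
    [0.1, 0, 0, 0, 0]
  ]
}}

```text
time_s: 48.5
ee_pos: [0.5115, -0.0612, 0.0912]
ee_rot: [2.209, 2.234, -0.0]
contact_force: [0.1, 0.3, 0.1]
gripper_width: 0.0197
finger_force: 78.7
```

Emit:
{"op": "step_arm", "data": {
  "steps": [
    [0.1, 0, 0, 0.001, 0],
    [0.1, 0, 0, 0.001, 0],
    [0.1, 0, 0, 0, 0]
  ]
}}

```text
time_s: 48.8
ee_pos: [0.5119, -0.0612, 0.0908]
ee_rot: [2.209, 2.233, -0.002]
contact_force: [-4.3, -0.1, 12.4]
gripper_width: 0.02
finger_force: 80.3
```

Home: it stopped at exactly 18 mm below floor contact, with 12 N. Releasing and retreating.

Emit:
{"op": "step_arm", "data": {
  "steps": [
    [0.1, 0, 0, -0.0012, 0],
    [0.45, 0, 0, 0, 0],
    [0.45, 0, 0, 0, 0],
    [0.45, 0, 0, 0, 0],
    [0.45, 0, 0, -0.015, 0],
    [0.45, 0, 0, -0.03, 0],
    [0.45, 0, 0, -0.04, 0],
    [0.45, -0.03, -0.01, -0.03, 0],
    [0.45, -0.04, -0.01, 0, 0],
    [0.45, -0.03, 0, 0, 0]
  ]
}}

```text
time_s: 49.8
ee_pos: [0.4924, -0.164, 0.2079]
ee_rot: [2.207, 2.229, -0.002]
contact_force: [-0.0, -0.1, -0.9]
gripper_width: 0.0384
finger_force: 0.0
```

Emit:
{"op": "step_arm", "data": {
  "steps": [
    [0.5, 0, 0, 0, 0],
    [0.5, 0, 0, 0, 0],
    [0.5, 0, 0, 0, 0]
  ]
}}

```text
time_s: 50.1
ee_pos: [0.493, -0.1599, 0.2059]
ee_rot: [2.207, 2.236, 0.001]
contact_force: [0.3, 0.4, -0.8]
gripper_width: 0.0429
finger_force: 0.0
```

```bash
python3 look.py; python3 t.py; python3 - <<'E'
from h import *
s,im,d=shot('wrist'); cv2.imwrite('pics/w6.png',im)
P=world('wrist',s,d,np.argwhere(d>0)[:,::-1])
q=P[(abs(P[:,0]-.511)<.02)&(abs(P[:,1]+.06)<.02)&(P[:,2]>.09)];print(q[:,2].max(),np.median(q,0))
E
```

```text
tray 933 [0.39  0.172 0.018] [0.529 0.244 0.03 ]
[ 0.49302709 -0.15971856  0.20576733] [[-0.014, 1.0], [1.0, 0.014]]
scene 149 [ 0.5739 -0.0055] 0.072
scene 157 [0.5747 0.0376] 0.072
scene 125 [ 0.5751 -0.0936] 0.072
scene 139 [ 0.5756 -0.0504] 0.072
scene 132 [ 0.5769 -0.137 ] 0.072
side 84 [ 0.5776 -0.0527] 0.074
side 76 [ 0.5765 -0.0062] 0.074
side 67 [0.5765 0.036 ] 0.075
side 85 [ 0.578  -0.0932] 0.074
side 110 [ 0.579  -0.1384] 0.073
0.10383856304928099 [ 0.51050002 -0.0615489   0.10164853]
```

View pics/w6.png

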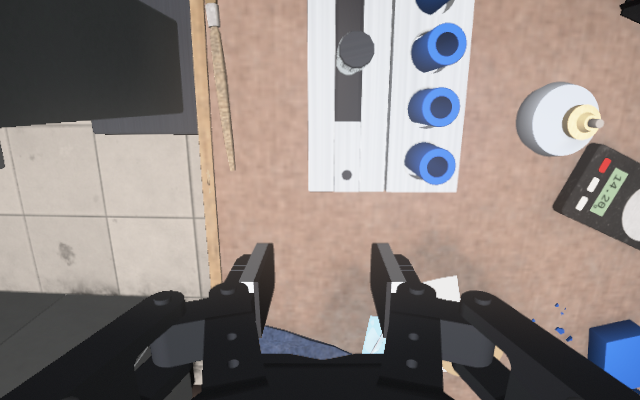

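The pin stands home at px (355,50), its top at 0.102 m as expected. The tubes are seated and the blocks are still in the tray.

```bash
python3 -c "
from h import *
print(env.sign_off())"
```

```text
the job is handed in; nothing more can be done
None
```

The job is handed in at about 50 s of the 210 s allowed: both wax blocks are in the tray, all five tubes stand in their own bores, and the locating pin is fully home in the blind hole and released; the jar, lamp and tape roll were not touched.

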